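Hold the sample carriage against the sprung stop

TASK

Put the orange-headed sample pin fully home in the blue socket of the black carriage and let go of it; only then slide the carriage along its channel against the brass spring stop. Press on the carriage, not the pin, until the red pointer stands in the green band, and finish while still holding it pressed there with a steady push, so a colleague can tighten the clamp. Leave the other pins, the screwdriver and the jar as they are.

Things in the scene. Friction and masses are not known exactly. Their poses are not given: they have to be found in the camera images.
- jig: Fixed aluminium jig, base plate 370 x 130 x 10 mm; origin on the deck, mid-width of the channel. x runs along the channel TOWARDS the stop, y across, z up. Channel floor 10 mm above the deck; side rails (inner faces y = +-32.5 mm, outer +-44.5, tops 30 mm high) from x -165 to +95 mm. Black clamp knob out of the +y rail at x -60 mm, y 44 to 69, top 34 mm high. Grey spring housing at x 162 to 198, 60 mm high
- green_band (a point): centre of the green band on the white gauge strip fixed to the jig's -y side, 31 mm above the deck. The band is 14 mm long (along jig x) and 28 mm wide; the patch after it is black. The red pointer, a bar 4 mm thick fixed to the stop, rides 3 mm above the strip, 21 mm short of this centre at rest
- stop_face (a point): middle of the front face of the brass spring stop, a plate 50 mm wide and 40 mm high (12 to 52 mm above the deck); moves with the stop, at rest at jig x = 100 mm. The red pointer's centre line is 4 mm further along jig x than this face
- stop_pad (a joint): travel of the spring stop along jig x, in m: 0 at rest, end of travel 0.038. The spring pushes back 400 N per m of travel. The pointer is in the green band from 0.014 (5.6 N) to 0.028 (11.2 N); middle 0.021 (8.4 N)
- carriage_mid (a point): centre of the base slab of the loose black carriage, 6 mm above its underside. x towards the stop, z up. Slab 120 (x) x 60 x 12 mm, about 0.45 kg, lying in the channel with 2.5 mm play each side; slides freely. Its front face (60 mm ahead of this point) meets the stop; at the start it is 25 to 65 mm short of it. Near the front stands the blue socket, at the rear the fin
- socket_mouth (a point): centre of the mouth of the carriage's blue socket, 72 mm above the deck, 42 mm ahead (x) of the carriage's centre, 18 mm behind its front face; axes as the carriage. The socket is a 30 x 30 mm square tower; its round hole is 11 mm across, 15 mm at the chamfered mouth, 50 mm deep
- fin_top (a point): centre of the top edge of the upright black fin at the carriage's rear, 80 mm above the deck, 50 mm behind (-x) the carriage's centre; axes as the carriage. Fin 10 mm thick (x), 40 mm wide (y), standing 58 mm above the slab; it can be pinched or pushed. 72 mm clear between fin and socket tower, nothing tall behind it
- orange_pin_head (a point): middle of the round head of the loose orange-headed pin, upright in one place of the rack; z up the pin. Head 18 mm across, 36 mm high; under it a steel shank 8 mm across, 38 mm long, foot tapered, its end 56 mm below this point. About 40 g. Fully home, the head's underside rests on the socket mouth, this point 18 mm above it. In the rack the head rests on the rack's top
- grey_pin_head (a point): grey-headed pin, same size as the orange one, standing in another place of the rack (leave alone); the point is the middle of its head
- blue_pin_head (a point): blue-headed pin, same size as the orange one, standing in another place of the rack (leave alone); the point is the middle of its head
- rack: fixed white rack block, 180 (its x) x 50 x 46 mm high, three holes 11 mm across (15 mm at the chamfered mouth) in a row along its x, 60 mm apart; origin on the deck under the middle hole
- screwdriver: loose screwdriver, 150 mm long, lying on the deck (leave alone)
- jar_mid (a point): middle of a loose small amber jar, 48 mm across, 60 mm high (leave alone)
Mind the look-alikes: they are no part of the job. Of the things like the part that bears carriage_mid, leave any that is pink; of the rest the smaller one is meant.

How it is judged:
By the outcome, as a careful person would: the job done as asked, in the order asked, and still so for the second after the job is handed in, while the arm keeps its last pose, push and grip.
It also fails if it takes over 58 s, if anything falls off the work surface, if the arm or the gripper's body presses on something with over 40 N, if the wrist force passes 120 N, or if a joint passes its speed limit or range.

ROBOT

A 6-joint arm with a two-finger parallel gripper is mounted at the origin on the work surface. World frame = base frame: x ahead of the robot, y to its left, z up, the work surface at z = 0. Lengths are in m, angles in rad, forces in N, time in s.
With the tool pointing down it reaches from about 0.325 to 0.925 m from the base axis. Payload 3.1 kg.
Tool frame: the origin (TCP) lies midway between the tips of the shut fingers; the grasp point (between the pads) lies 19 mm behind it; z points along the fingers, y is the line along which they close (so a half turn about z gives the same grasp; the last joint's range is limited). The gripper opens to 85 mm and grips with 20 to 120 N. Pads are 22 mm wide; open, the fingers measure 114 mm over their backs; the gripper's body (76 mm by 85 mm) begins 54 mm behind the grasp point. The pads swing forward as they close: fully open they stand 13 mm farther back than shut.
Start: joints at [-1.256, 0.217, 1.613, -0, 1.311, -0.112], TCP at [0.259, -0.569, 0.231] pointing down, gripper open.
Joint ranges: [-2.75, 2.75], [-0.78, 2.1], [0.31, 2.55], [-1.13, 4.27], [0.13, 2.63], [-2.58, 2.58]. Speed limits (rad/s): [2.79, 2.79, 3.14, 3.14, 3.14, 3.14].

INTERFACE

Orientations are given as a 3x3 rotation matrix whose columns are the frame's x, y, z axes.
In Python, from rig import env, eyes, workorder gives the robot as it stands.
- The arm moves only by the tool servo_tool, never from a script. Its argument "plan" is a list of rows, each a list of 3 entries, a list of its own where there are three numbers: the turn, a rotation vector about the world's x, y, z in rad, then the shift along the world's x, y, z in cm, then the opening, from 0 (shut) to 1 (fully open). In form: [[[ax, ay, az], [x, y, z], claw], ...]. A call has exactly 8 rows; each row shifts and turns the commanded pose from where the row before left it; what a row does not reach is not made up. A row lasts 1/12 s, in which the tool goes at most 41.7 mm and 7.16 degrees, less where a joint would pass 70% of its speed; a pose out of reach is approached as far as the arm can. A call with a gripper value outside its range is refused whole. The fingers move at their own pace and stop on an object; the grip force is fixed at half the most. Time passes only in rows, so rows that do not move let the fingers close, or fill a call up. It gives the time, the measured TCP pose, the force, the opening and the grip force at its end, in the units of the state.
- env.read_state(): the state, without advancing time (a new reading comes with each control period).
- eyes.read_camera(name): name is "scene" or "top"; returns (picture, depth): 420x560x3 uint8, red, green, blue; 420x560 float32, m along the optical axis (not along the pixel's ray), 0 where there is no reading.
- eyes.calibration(name): a dict with "fx", "fy", "cx", "cy" (pixels), "origin" and "orientation" of the camera in the world. Camera axes: x right, y up, looking along -z (the intrinsics and any distortion apply to the point x, -y, -z); pixel columns grow to the right and rows downward; lengths in m; the calibration is good to about 2 mm. A picture is of the moment at which its call begins. calibration takes no time and is no camera call.
- workorder.job_done(): hands the job in; it is judged then, once.
The state is a dict: "t": time; "joints": joint angles; "joint_velocities": joint speeds; "joint_efforts": joint torques, N m; "eef_pos": TCP position; "tool_rot": TCP orientation; "force": force on the tool from outside, world axes, zero at the start; "moment": the same for the moment, N m; "grip_width": finger opening in m; "grasp_force": force on a finger pad.
Only numpy, scipy, OpenCV 4.12 (cv2) and the standard library are available. Lean on these libraries where they do the work, as an engineer would, in place of code of your own. Each camera call takes 0.05 s, during which the arm holds its last target. There are 200 camera calls.

## Working session

There is one attempt and no reset: what is moved stays moved. The work goes in short steps, Python scripts to look and compute and a tool call to move; the robot and the scene stay as the last step left them, time stands still between calls to the robot, and variables do not carry over. Pictures are saved under pics/ and viewed, at most 10 in all, crops included, and the job is handed in when it is done.

Besides the shell and the picture viewer there is one more tool, called as name(argument=value, ...), one argument or row to a line, values as JSON. servo_tool: Moves the arm, as the interface text tells. Its arguments: {"type":"object","properties":{"plan":{"type":"array"}},"required":["plan"]}

```bash
mkdir -p pics; ls
cat > h.py <<'E'
import numpy as np, cv2, pickle
from rig import env, eyes, workorder
def snap(n, tag):
    p,d=eyes.read_camera(n); np.savez('pics/%s.npz'%tag,p=p,d=d); return p,d
def cal(n):
    c=eyes.calibration(n); return c,np.array(c['origin']),np.array(c['orientation'])
def pts(n,u,v,d):  # pixel+depth -> world
    c,o,R=cal(n); u,v,d=map(lambda a:np.asarray(a,float),(u,v,d))
    return o+np.stack([(u-c['cx'])/c['fx']*d,-(v-c['cy'])/c['fy']*d,-d],-1)@R.T
def plane(n,u,v,z):
    c,o,R=cal(n); r=pts(n,u,v,1.0)-o
    return o+r*((z-o[2])/r[...,2])[...,None]
E
python3 - <<'E'
from h import *
for n in('top','scene'):
    p,d=snap(n,n+'0'); cv2.imwrite('pics/%s0.png'%n,cv2.resize(p[:,:,::-1],(784,588))); print(n,eyes.calibration(n))
print(env.read_state())
E
```

```text
pics
top {'fx': 545.0728560598437, 'fy': 545.0728560598437, 'cx': 287.3168461875373, 'cy': 210.58568789521175, 'origin': array([0.50038596, 0.02760743, 1.30973561]), 'orientation': array([[-0.01357077,  0.99650627, -0.082408  ],
       [-0.99990167, -0.0132333 ,  0.00464001],
       [ 0.00353327,  0.08246287,  0.99658787]])}
scene {'fx': 404.33889863274965, 'fy': 404.33889863274965, 'cx': 274.2800083549099, 'cy': 215.3394898938937, 'origin': array([1.18813945, 0.00871414, 0.64464659]), 'orientation': array([[ 0.0116977 , -0.69221084,  0.72160052],
       [ 0.99992405,  0.01089755, -0.00575583],
       [-0.00387943,  0.72161305,  0.69228575]])}
{'t': 0.1, 'joints': array([-1.25621344e+00,  2.17686751e-01,  1.61477696e+00, -9.98977876e-06,
        1.31128130e+00, -1.12225889e-01]), 'joint_velocities': array([-2.01580115e-03, -5.41449518e-05, -3.11208433e-03, -2.61707263e-04,
       -1.08394606e-04,  2.63149385e-03]), 'joint_efforts': array([-4.07691541e-04, -3.98073578e+01, -3.04969132e+01, -1.31295610e-04,
        4.21078003e-03, -2.73229674e-06]), 'eef_pos': array([ 0.25850624, -0.56823476,  0.23009214]), 'tool_rot': array([[ 9.10290458e-01,  4.13969595e-01, -6.75163127e-04],
       [ 4.13970081e-01, -9.10288193e-01,  2.04374273e-03],
       [ 2.31454326e-04, -2.13989684e-03, -9.99997684e-01]]), 'force': array([ 0.07955734, -0.33045719,  0.25600047]), 'moment': array([ 0.04914964,  0.02007014, -0.04977544]), 'grasp_force': 0.0, 'grip_width': 0.08541091207711174}
```

View pics/top0.png

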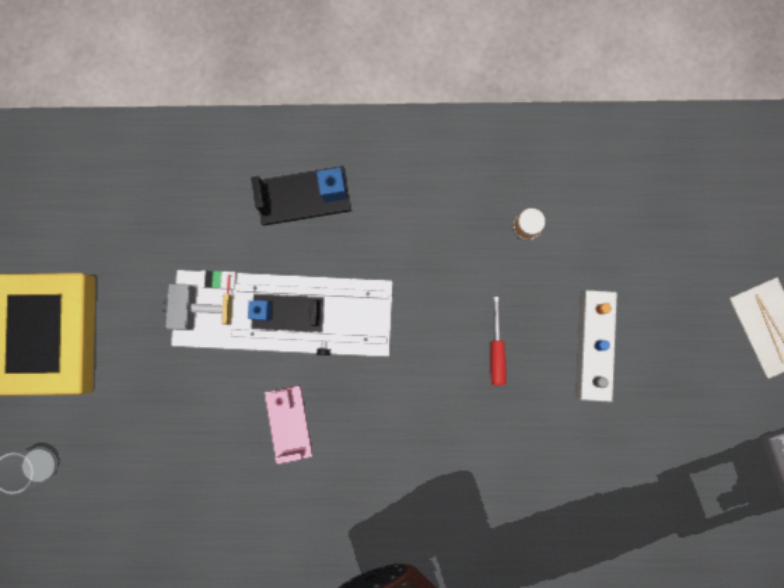

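View pics/scene0.png

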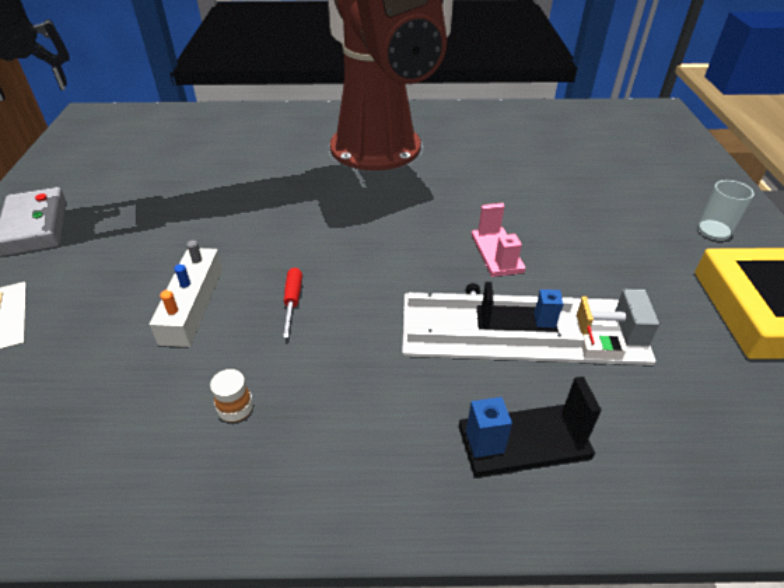

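Candidates for the carriage in the top picture are the black one in the channel (286,313), a larger black one on the deck (302,195) and a pink one (288,425). With pink excluded, the one in the channel is the smaller of the other two and lies in the jig, so it fits. The orange pin is at (604,308), at the +x end of the rack. In the scene picture the orange pin is at (168,302), and the socket, pointer and green band are at (548,308), (590,336) and (606,343). I'll confirm with a crop and measure.

```bash
cat >> h.py <<'E'
def cloud(n,tag):
    f=np.load('pics/%s.npz'%tag); p,d=f['p'],f['d']; v,u=np.indices(d.shape); P=pts(n,u,v,d); P[d==0]=np.nan
    return cv2.cvtColor(p,cv2.COLOR_RGB2HSV).astype(int),P
def near(P,c,r): return np.hypot(P[...,0]-c[0],P[...,1]-c[1])<r
def rep(name,P,m):
    Q=P[m]
    if len(Q)<3: print(name,'few',len(Q)); return
    (c,s,a)=cv2.minAreaRect((Q[:,:2]*1000).astype(np.float32))
    print(name,len(Q),'mean',Q.mean(0).round(4),'med z',np.median(Q[:,2]).round(4),'rect c',np.round(c,1),'size',np.round(s,1),'ang',round(a,1))
E
python3 - <<'E'
from h import *
f=np.load('pics/top0.npz')['p'][185:260,110:285]
g=np.load('pics/scene0.npz')['p'][190:265,280:470]
im=np.vstack([cv2.resize(f,(780,300),interpolation=3),cv2.resize(g,(780,300),interpolation=3)])
cv2.imwrite('pics/crop1.png',im[:,:,::-1])
for n in('top','scene'):
    H,P=cloud(n,n+'0'); h,s,v=H[...,0],H[...,1],H[...,2]; z=P[...,2]
    px=pts('top',431,220,1.23); jg=plane('top',np.array(200.),np.array(224.),.03)
    W=near(P,jg,.22); J=near(P,px,.12)
    print(n,px.round(3),jg.round(3))
    rep('orange head',P,(h>5)&(h<20)&(s>130)&near(P,px,.05)&(z>.05))
    rep('orange top',P,(h>5)&(h<20)&(s>130)&near(P,px,.05)&(z>.077))
    bl=(h>100)&(h<125)&(s>120)
    rep('blue pin',P,bl&J&(z>.05)); rep('rack top',P,(s<40)&J&(abs(z-.046)<.005))
    rep('socket top',P,bl&near(P,pts('top',185,222,1.23),.05)&(abs(z-.072)<.006))
    F=near(P,pts('top',225,223,1.23),.045)
    rep('fin top',P,(v<70)&F&(abs(z-.08)<.006))
    rep('slab',P,(v<70)&W&(abs(z-.022)<.005)&near(P,jg,.08))
    rep('brass',P,(h>12)&(h<28)&(s>120)&near(P,pts('top',161,220,1.26),.045)&(z>.045))
    rep('red',P,((h<6)|(h>174))&(s>150)&near(P,pts('top',163,204,1.26),.04))
    rep('green',P,(h>50)&(h<75)&(s>120)&W)
    rep('housing',P,W&(abs(z-.06)<.005)&(s<40)&near(P,pts('top',127,219,1.25),.05))
    rep('rails',P,W&(abs(z-.03)<.004)&(s<40)&near(P,jg,.14))
E
```

```text
top [ 0.576 -0.302  0.083] [0.577 0.227 0.03 ]
orange head 48 mean [ 0.5763 -0.303   0.0767] med z 0.0801 rect c [ 576.8 -304.6] size [12.5 14. ] ang 17.0
orange top 32 mean [ 0.5767 -0.3046  0.0815] med z 0.0816 rect c [ 576.4 -304.9] size [12.2 12.9] ang 25.5
blue pin 46 mean [ 0.5166 -0.2985  0.0777] med z 0.0798 rect c [ 516.6 -300.2] size [16.1 11.5] ang 88.1
rack top 1148 mean [ 0.5312 -0.3017  0.0458] med z 0.0459 rect c [ 532.4 -303.2] size [ 51.7 150.7] ang 85.8
socket top 145 mean [0.582  0.2568 0.0719] med z 0.072 rect c [582.1 257.2] size [28.4 27.7] ang 88.5
fin top 81 mean [0.5767 0.1665 0.08  ] med z 0.08 rect c [576.9 166.7] size [10.5 38.9] ang 85.2
slab 740 mean [0.5789 0.2153 0.0221] med z 0.0221 rect c [579.8 216. ] size [114.3  54.9] ang 86.7
brass 20 mean [0.5852 0.3118 0.0497] med z 0.0494 rect c [584.4 312.3] size [ 2.3 42.4] ang 86.0
red few 0
green few 0
housing 472 mean [0.5908 0.3906 0.06  ] med z 0.0601 rect c [591.3 391.2] size [35.7 73.9] ang 86.8
rails 1058 mean [0.5826 0.2117 0.0298] med z 0.0298 rect c [577.4 226.6] size [275.4 117.1] ang 80.9
scene 
[... 563 characters left out ...]
2] ang 87.0
fin top 67 mean [0.5799 0.1673 0.079 ] med z 0.0792 rect c [578.3 167.7] size [ 9.1 42. ] ang 85.4
slab 642 mean [0.5796 0.2105 0.0215] med z 0.0215 rect c [577.3 216.3] size [116.5  53.7] ang 87.2
brass 66 mean [0.5907 0.3151 0.0502] med z 0.051 rect c [587.6 316.2] size [ 6.7 49.3] ang 87.0
red 22 mean [0.6274 0.3139 0.0367] med z 0.0369 rect c [629.  313.6] size [ 3.2 33.9] ang 83.7
green 72 mean [0.6414 0.3315 0.0318] med z 0.0303 rect c [649.8 274.2] size [228.6 143.7] ang 22.9
housing 449 mean [0.5959 0.3914 0.0589] med z 0.0591 rect c [593.  392.3] size [35.2 76.7] ang 86.1
rails 1065 mean [0.5938 0.2128 0.0292] med z 0.0292 rect c [578.  227.5] size [278.  119.6] ang 81.3
```

View pics/crop1.png

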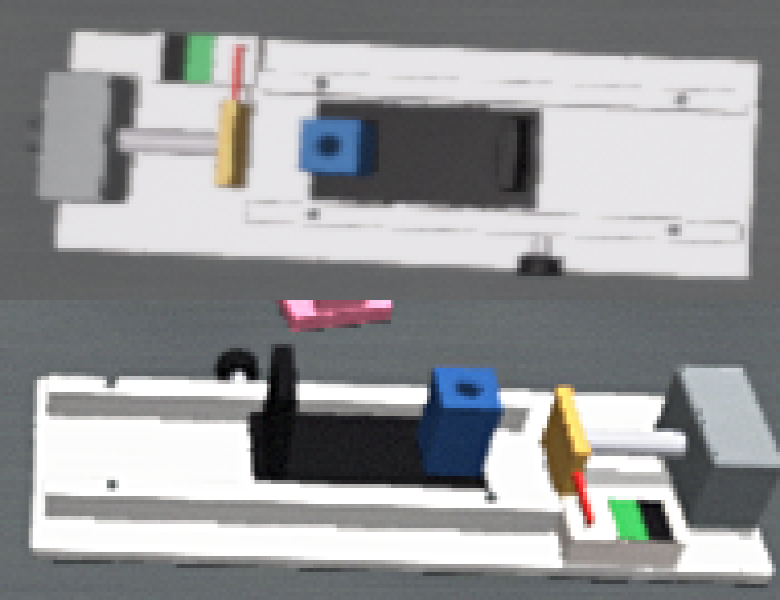

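The crop confirms it: the black carriage in the channel has its blue socket at crop (328,147) and fin at (517,155), with the stop ahead at (230,143) and the pointer at rest. The pin is at about (0.578,-0.3045) and the socket at about (0.583,0.2585), with jig x at about 86.6° in the world. Moving above the orange pin, closing across the rack.

servo_tool(
  plan=[
    [[0,0,-0.0316],[2,1.65,-0.65],1],
    [[0,0,-0.0316],[2,1.65,-0.65],1],
    [[0,0,-0.0316],[2,1.65,-0.65],1],
    [[0,0,-0.0316],[2,1.65,-0.65],1],
    [[0,0,-0.0316],[2,1.65,-0.65],1],
    [[0,0,-0.0316],[2,1.65,-0.65],1],
    [[0,0,-0.0316],[2,1.65,-0.65],1],
    [[0,0,-0.0316],[2,1.65,-0.65],1],
  ],
)

```text
t: 0.77
eef_pos: [0.4193, -0.4356, 0.1784]
tool_rot: [[0.985, 0.172, -0.001], [0.172, -0.985, 0.001], [-0.001, -0.001, -1.0]]
force: [0.3, 0.0, -0.3]
grip_width: 0.0856
grasp_force: 0.0
```

servo_tool(
  plan=[
    [[0,0,-0.0316],[2,1.65,-0.65],1],
    [[0,0,-0.0316],[2,1.65,-0.65],1],
    [[0,0,-0.0316],[2,1.65,-0.65],1],
    [[0,0,-0.0316],[2,1.65,-0.65],1],
    [[0,0,-0.0316],[2,1.65,-0.65],1],
    [[0,0,-0.0316],[2,1.65,-0.65],1],
    [[0,0,-0.0316],[2,1.65,-0.65],1],
    [[0,0,-0.0316],[2,1.65,-0.65],1],
  ],
)

```text
t: 1.43
eef_pos: [0.5792, -0.3037, 0.1262]
tool_rot: [[0.997, -0.08, -0.001], [-0.08, -0.997, 0.001], [-0.001, -0.001, -1.0]]
force: [0.5, -0.4, 0.5]
grip_width: 0.0854
grasp_force: 0.0
```

servo_tool(
  plan=[
    [[0,0,0],[-0.1,-0.1,-1.5],1],
    [[0,0,0],[0,0,-1.5],1],
    [[0,0,0],[0,0,-1.5],1],
    [[0,0,0],[0,0,-1.5],1],
    [[0,0,0],[0,0,-1.0],1],
    [[0,0,0],[0,0,-0.5],1],
    [[0,0,0],[0,0,0],1],
    [[0,0,0],[0,0,0],0],
  ],
)

```text
t: 2.1
eef_pos: [0.5775, -0.3064, 0.0521]
tool_rot: [[0.997, -0.08, -0.0], [-0.08, -0.997, 0.0], [-0.0, -0.0, -1.0]]
force: [-0.1, 0.4, -0.2]
grip_width: 0.0756
grasp_force: 0.0
```

servo_tool(
  plan=[
    [[0,0,0],[0,0,0],0],
    [[0,0,0],[0,0,0],0],
    [[0,0,0],[0,0,0],0],
    [[0,0,0],[0,0,0],0],
    [[0,0,0],[0,0,0],0],
    [[0,0,0],[0,0,0],0],
    [[0,0,0],[0,0,0],0],
    [[0,0,0],[0,0,0],0],
  ],
)

```text
t: 2.77
eef_pos: [0.5783, -0.3063, 0.0532]
tool_rot: [[0.997, -0.079, 0.001], [-0.079, -0.997, -0.001], [0.001, 0.001, -1.0]]
force: [0.3, 1.0, 5.0]
grip_width: 0.0162
grasp_force: 58.8
```

Gripped. Lifting and carrying to the socket.

servo_tool(
  plan=[
    [[0,0,0],[0,0,0.5],0],
    [[0,0,0],[0,0,1.5],0],
    [[0,0,0],[0,0,2],0],
    [[0,0,0],[0,0,2],0],
    [[0,0,0],[0,0,2],0],
    [[0,0,0],[0,0,1.5],0],
    [[0,0,0],[0,0,0.5],0],
    [[0,0,0],[0,1,0],0],
  ],
)

```text
t: 3.43
eef_pos: [0.5789, -0.298, 0.1553]
tool_rot: [[0.997, -0.08, 0.004], [-0.08, -0.997, -0.004], [0.004, 0.003, -1.0]]
force: [-0.4, -0.4, -0.3]
grip_width: 0.0162
grasp_force: 58.9
```

servo_tool(
  plan=[
    [[0,0,0],[0,2,0],0],
    [[0,0,0],[0,3,0],0],
    [[0,0,0],[0,3.5,0],0],
    [[0,0,0],[0,3.5,0],0],
    [[0,0,0],[0,3.5,0],0],
    [[0,0,0],[0,3.5,0],0],
    [[0,0,0],[0,3.5,0],0],
    [[0,0,0],[0,3.5,0],0],
  ],
)

```text
t: 4.1
eef_pos: [0.5758, -0.0334, 0.1506]
tool_rot: [[0.997, -0.079, -0.003], [-0.079, -0.997, 0.001], [-0.003, -0.001, -1.0]]
force: [0.9, 0.4, -0.7]
grip_width: 0.0163
grasp_force: 58.9
```

servo_tool(
  plan=[
    [[0,0,0],[0,3.5,0],0],
    [[0,0,0],[0,3.5,0],0],
    [[0,0,0],[0,3.5,0],0],
    [[0,0,0],[0,3.5,0],0],
    [[0,0,0],[0,3.5,0],0],
    [[0,0,0],[0,3.5,0],0],
    [[0,0,0],[0,3.0,0],0],
    [[0,0,0],[0,2.0,0],0],
  ],
)

```text
t: 4.77
eef_pos: [0.5753, 0.2273, 0.1505]
tool_rot: [[0.997, -0.076, -0.004], [-0.076, -0.997, 0.0], [-0.004, -0.0, -1.0]]
force: [0.2, -0.5, 0.2]
grip_width: 0.0164
grasp_force: 58.9
```

servo_tool(
  plan=[
    [[0,0,0],[0,1.5,0],0],
    [[0,0,0],[0,1.0,0],0],
    [[0,0,0],[0,0.5,0],0],
    [[0,0,0],[0,0,0],0],
    [[0,0,0],[0,0,0],0],
    [[0,0,0],[0,0,0],0],
    [[0,0,0],[0,0,0],0],
    [[0,0,0],[0,0,0],0],
  ],
)

```text
t: 5.43
eef_pos: [0.578, 0.2531, 0.1524]
tool_rot: [[0.997, -0.08, -0.0], [-0.08, -0.997, -0.0], [0.0, 0.0, -1.0]]
force: [-0.3, 1.0, -0.6]
grip_width: 0.0162
grasp_force: 58.9
```

Run:
```python
from h import *
ims=[]
for n,(r,c) in(('top',(215,180)),('scene',(205,390))):
    p,d=snap(n,n+'1'); ims.append(cv2.resize(p[r-50:r+50,c-65:c+65],(400,308),interpolation=3))
cv2.imwrite('pics/c2.png',np.hstack(ims)[:,:,::-1])
for n in('top','scene'):
    H,P=cloud(n,n+'1'); h,s,v=H[...,0],H[...,1],H[...,2]; z=P[...,2]
    S=(.583,.2585)
    o=(h>5)&(h<20)&(s>130)&near(P,S,.06)&(z>.1)
    rep(n+' orange',P,o); rep(n+' shank',P,(s<60)&near(P,S,.03)&(z>.085)&(z<.125))
    rep(n+' socket',P,(h>100)&(h<125)&(s>120)&near(P,S,.05)&(abs(z-.072)<.006))
s=env.read_state(); print(s['t'],s['eef_pos'],s['force'],s['grip_width'],s['joints'])
```

```text
top orange 3 mean [0.5331 0.2799 0.4789] med z 0.4775 rect c [534.3 280.2] size [13.6  0.2] ang 15.8
top shank few 0
top socket 3 mean [0.569  0.247  0.0732] med z 0.0759 rect c [569.2 246.8] size [0.8 2.3] ang 90.0
scene orange 403 mean [0.5973 0.2578 0.3206] med z 0.3852 rect c [593.7 260. ] size [ 48.4 101.3] ang 17.3
scene shank 26 mean [0.5807 0.2514 0.117 ] med z 0.1167 rect c [580.  250.8] size [8.4 4.6] ang 41.9
scene socket 171 mean [0.5851 0.2589 0.0706] med z 0.0709 rect c [583.7 259.9] size [30.4 33.3] ang 85.9
5.5333 [0.57793961 0.25339267 0.15241094] [ 0.18436942  0.37221783 -0.76188369] 0.016029729465239458 [ 3.02074337e-01  3.03744481e-01  1.66185640e+00 -6.53096864e-05
  1.17587305e+00  1.95270018e+00]
```

View pics/c2.png

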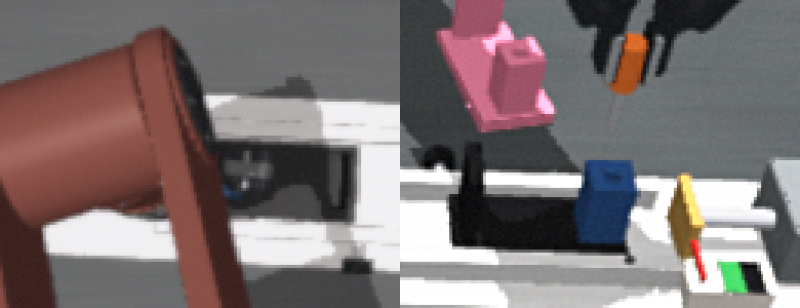

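Top view is blocked by the arm. In the scene crop the pin hangs upright, with its foot at crop (612,125) and the hole at (612,175). I'll measure both by ray casting in the scene view.

Run:
```python
from h import *
p=np.load('pics/scene1.npz')['p']
c=p[160:235,360:425]; cv2.imwrite('pics/c3.png',cv2.resize(c,(520,600),interpolation=cv2.INTER_CUBIC)[:,:,::-1])
h=cv2.cvtColor(p,cv2.COLOR_RGB2HSV).astype(int)
m=((h[...,0]>5)&(h[...,0]<20)&(h[...,1]>130)); m[:160]=0; m[192:]=0; m[:,:380]=0; m[:,420:]=0
v,u=np.nonzero(m); 
for r in sorted(set(v)): print(r,u[v==r].min(),u[v==r].max(),end='; ')
```

```text
166 398 402; 167 398 405; 168 398 405; 169 398 405; 170 397 405; 171 397 405; 172 397 405; 173 397 404; 174 397 404; 175 396 404; 176 396 403; 177 396 403; 178 395 403; 179 395 403; 180 395 402; 181 395 402; 182 393 401; 183 393 401; 184 394 400; 185 396 399;
```

View pics/c3.png

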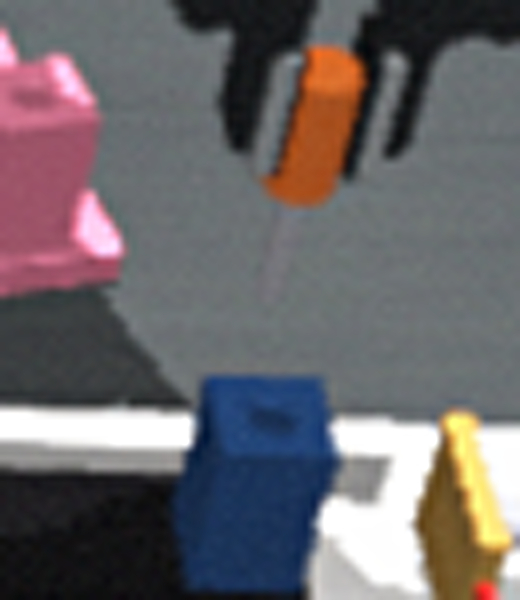

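The enlarged crop shows the head's top ellipse at about (335,66), the shank foot at (265,302) and the hole centre at (271,418), in crop pixels.

Run:
```python
from h import *
f=lambda x,y,z:print(plane('scene',np.array(360+x/8-.5),np.array(160+y/8-.5),z).round(4))
f(265,302,.107);f(335,66,.181);f(271,418,.072);f(267,418,.072)
```

```text
[0.5789 0.2518 0.107 ]
[0.5791 0.2535 0.181 ]
[0.5844 0.2591 0.072 ]
[0.5844 0.2581 0.072 ]
```

servo_tool(
  plan=[
    [[0,0,0],[0.5,0.6,0],0],
    [[0,0,0],[0.1,0,0],0],
    [[0,0,0],[0,0,-0.8],0],
    [[0,0,0],[0,0,-0.8],0],
    [[0,0,0],[0,0,-0.8],0],
    [[0,0,0],[0,0,-0.4],0],
    [[0,0,0],[0,0,-0.3],0],
    [[0,0,0],[0,0,0],0],
  ],
)

```text
t: 6.2
eef_pos: [0.5827, 0.2597, 0.1196]
tool_rot: [[0.997, -0.079, -0.003], [-0.079, -0.997, -0.001], [-0.003, 0.001, -1.0]]
force: [-0.2, -0.3, -0.2]
grip_width: 0.0162
grasp_force: 58.9
```

servo_tool(
  plan=[
    [[0,0,0],[0,0,-0.2],0],
    [[0,0,0],[0,0,-0.2],0],
    [[0,0,0],[0,0,-0.2],0],
    [[0,0,0],[0,0,-0.2],0],
    [[0,0,0],[0,0,-0.2],0],
    [[0,0,0],[0,0,0],0],
    [[0,0,0],[0,0,0],0],
    [[0,0,0],[0,0,0],0],
  ],
)

```text
t: 6.87
eef_pos: [0.5838, 0.2601, 0.1114]
tool_rot: [[0.997, -0.079, 0.0], [-0.079, -0.997, 0.0], [0.0, -0.0, -1.0]]
force: [-0.2, -0.4, 0.4]
grip_width: 0.016
grasp_force: 58.9
```

servo_tool(
  plan=[
    [[0,0,0],[0,0,-0.3],0],
    [[0,0,0],[0,0,-0.3],0],
    [[0,0,0],[0,0,-0.3],0],
    [[0,0,0],[0,0,-0.3],0],
    [[0,0,0],[0,0,-0.3],0],
    [[0,0,0],[0,0,-0.3],0],
    [[0,0,0],[0,0,0],0],
    [[0,0,0],[0,0,0],0],
  ],
)

```text
t: 7.53
eef_pos: [0.5835, 0.26, 0.0928]
tool_rot: [[0.997, -0.079, -0.001], [-0.079, -0.997, -0.0], [-0.001, 0.0, -1.0]]
force: [-0.2, -0.4, -0.8]
grip_width: 0.0162
grasp_force: 58.9
```

servo_tool(
  plan=[
    [[0,0,0],[0,0,-0.3],0],
    [[0,0,0],[0,0,-0.3],0],
    [[0,0,0],[0,0,-0.3],0],
    [[0,0,0],[0,0,-0.2],0],
    [[0,0,0],[0,0,0],0],
    [[0,0,0],[0,0,0],0],
    [[0,0,0],[0,0,0],0],
    [[0,0,0],[0,0,0],0],
  ],
)

```text
t: 8.2
eef_pos: [0.5839, 0.2601, 0.0825]
tool_rot: [[0.997, -0.079, 0.0], [-0.079, -0.997, 0.0], [0.0, -0.0, -1.0]]
force: [0.0, -0.8, -0.4]
grip_width: 0.0159
grasp_force: 58.9
```

servo_tool(
  plan=[
    [[0,0,0],[0,0,-0.1],0],
    [[0,0,0],[0,0,-0.1],0],
    [[0,0,0],[0,0,-0.05],0],
    [[0,0,0],[0,0,-0.05],0],
    [[0,0,0],[0,0,0],0],
    [[0,0,0],[0,0,0],0],
    [[0,0,0],[0,0,0],0],
    [[0,0,0],[0,0,0],0],
  ],
)

```text
t: 8.87
eef_pos: [0.5837, 0.2601, 0.0793]
tool_rot: [[0.997, -0.079, 0.0], [-0.079, -0.997, 0.0], [0.0, -0.0, -1.0]]
force: [-0.9, 0.8, -0.2]
grip_width: 0.0163
grasp_force: 59.0
```

servo_tool(
  plan=[
    [[0,0,0],[0,0,-0.05],0],
    [[0,0,0],[0,0,-0.05],0],
    [[0,0,0],[0,0,-0.05],0],
    [[0,0,0],[0,0,0],0],
    [[0,0,0],[0,0,0],0],
    [[0,0,0],[0,0,0],0],
    [[0,0,0],[0,0,0],0],
    [[0,0,0],[0,0,0],0],
  ],
)

```text
t: 9.53
eef_pos: [0.5838, 0.2601, 0.0792]
tool_rot: [[0.997, -0.079, -0.0], [-0.079, -0.997, -0.0], [-0.0, 0.0, -1.0]]
force: [-2.9, -1.6, 5.7]
grip_width: 0.0163
grasp_force: 59.7
```

Contact force at the expected height, so the pin is home. Releasing and rising.

servo_tool(
  plan=[
    [[0,0,0],[0,0,0],1],
    [[0,0,0],[0,0,0],1],
    [[0,0,0],[0,0,0],1],
    [[0,0,0],[0,0,0],1],
    [[0,0,0],[0,0,0],1],
    [[0,0,0],[0,0,0],1],
    [[0,0,0],[0,0,0],1],
    [[0,0,0],[0,0,0],1],
  ],
)

```text
t: 10.2
eef_pos: [0.5837, 0.2601, 0.0777]
tool_rot: [[0.997, -0.079, -0.0], [-0.079, -0.997, -0.0], [-0.0, 0.0, -1.0]]
force: [0.6, -0.3, 0.4]
grip_width: 0.0854
grasp_force: 0.0
```

servo_tool(
  plan=[
    [[0,0,0],[0,0,0.5],1],
    [[0,0,0],[0,0,1],1],
    [[0,0,0],[0,0,1.5],1],
    [[0,0,0],[0,0,2],1],
    [[0,0,0],[0,0,2],1],
    [[0,0,0],[0,0,2],1],
    [[0,0,0],[0,-2,1],1],
    [[0,0,0],[-0.1,-3,0],1],
  ],
)

```text
t: 10.87
eef_pos: [0.5857, 0.2125, 0.1836]
tool_rot: [[0.997, -0.075, 0.009], [-0.075, -0.997, 0.003], [0.009, -0.004, -1.0]]
force: [0.4, -0.3, 0.1]
grip_width: 0.0854
grasp_force: 0.0
```

servo_tool(
  plan=[
    [[0,0,0.0994],[-0.07,-1.2,0],0],
    [[0,0,0.0994],[-0.07,-1.2,0],0],
    [[0,0,0.0994],[-0.07,-1.2,0],0],
    [[0,0,0.0994],[-0.07,-1.2,0],0],
    [[0,0,0.0994],[-0.07,-1.2,0],0],
    [[0,0,0.0994],[-0.07,-1.2,0],0],
    [[0,0,0.0994],[-0.07,-1.2,0],0],
    [[0,0,0.0994],[-0.07,-1.1,0],0],
  ],
)

```text
t: 11.53
eef_pos: [0.5775, 0.1144, 0.1792]
tool_rot: [[0.751, 0.66, 0.002], [0.66, -0.751, 0.0], [0.001, 0.001, -1.0]]
force: [-0.1, 0.3, 0.1]
grip_width: 0.0002
grasp_force: 0.0
```

servo_tool(
  plan=[
    [[0,0,0.0994],[0,0,-0.5],0],
    [[0,0,0.0994],[0,0,-0.5],0],
    [[0,0,0.0994],[0,0,-0.5],0],
    [[0,0,0.0994],[0,0,-0.5],0],
    [[0,0,0.0994],[0,0,-0.5],0],
    [[0,0,0.0994],[0,0,-0.5],0],
    [[0,0,0.0994],[0,0,-0.5],0],
    [[0,0,0.0994],[0,0,0],0],
  ],
)

```text
t: 12.2
eef_pos: [0.5767, 0.115, 0.1428]
tool_rot: [[0.054, 0.999, -0.001], [0.999, -0.054, -0.0], [-0.0, -0.001, -1.0]]
force: [-0.2, 0.1, -0.3]
grip_width: -0.0
grasp_force: 0.0
```

Run:
```python
from h import *
ims=[]
for n,(r,c) in(('top',(215,190)),('scene',(215,390))):
    p,d=snap(n,n+'2'); ims.append(cv2.resize(p[r-50:r+50,c-65:c+65],(400,308),interpolation=3))
cv2.imwrite('pics/c4.png',np.hstack(ims)[:,:,::-1])
for n in('top','scene'):
    H,P=cloud(n,n+'2'); h,s,v=H[...,0],H[...,1],H[...,2]; z=P[...,2]
    S=(.583,.2585)
    rep(n+' orange',P,(h>5)&(h<20)&(s>130)&near(P,S,.03)&(z>.075))
    q=P[(h>5)&(h<20)&(s>130)&near(P,S,.03)&(z>.075)]; print('maxz',q[:,2].max() if len(q) else None)
    rep(n+' socket',P,(h>100)&(h<125)&(s>120)&near(P,S,.05)&(abs(z-.072)<.006))
    rep(n+' fin',P,(v<70)&near(P,(.578,.167),.03)&(abs(z-.08)<.006))
print(env.read_state()['eef_pos'])
```

```text
top orange 47 mean [0.582  0.2555 0.1052] med z 0.1068 rect c [582.2 256.5] size [14.2 13.2] ang 71.5
maxz 0.11440914795928592
top socket 76 mean [0.5792 0.2525 0.0717] med z 0.0716 rect c [582.2 257.1] size [28.5 28. ] ang 88.3
top fin few 0
scene orange 133 mean [0.5894 0.2572 0.0953] med z 0.0969 rect c [585.6 258.8] size [16.6 17.6] ang 52.3
maxz 0.10934368223368596
scene socket 103 mean [0.5894 0.2571 0.0705] med z 0.0709 rect c [585.2 259. ] size [30.4 30.6] ang 82.5
scene fin 67 mean [0.5802 0.1672 0.0789] med z 0.0791 rect c [579.1 167.4] size [ 8.4 39.3] ang 82.1
[0.5773523  0.11510068 0.1435833 ]
```

View pics/c4.png

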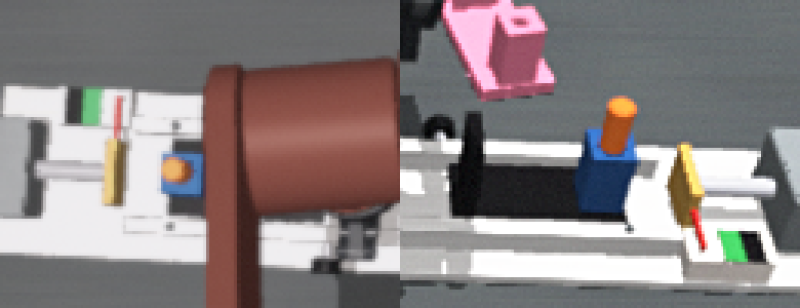

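The pin stands home: its head top is at about z 0.107–0.108, seated on the socket at scene crop (617,140). The fingers are gone from it and the pointer is still at rest. Now descending behind the carriage.

servo_tool(
  plan=[
    [[0,0,0],[-0.1,0,-2],0],
    [[0,0,0],[0,0,-2],0],
    [[0,0,0],[0,0,-2],0],
    [[0,0,0],[0,0,-2],0],
    [[0,0,0],[0,0,-2],0],
    [[0,0,0],[0,0,-1.2],0],
    [[0,0,0],[0,0,-0.8],0],
    [[0,0,0],[0,0,0],0],
  ],
)

```text
t: 12.97
eef_pos: [0.575, 0.115, 0.0214]
tool_rot: [[0.06, 0.998, -0.003], [0.998, -0.06, -0.0], [-0.0, -0.003, -1.0]]
force: [0.3, -0.3, 0.5]
grip_width: 0.0
grasp_force: 0.0
```

servo_tool(
  plan=[
    [[0,0,0],[0,0,-0.3],0],
    [[0,0,0],[0,0,-0.2],0],
    [[0,0,0],[0,0,-0.1],0],
    [[0,0,0],[0,0,0],0],
    [[0,0,0],[0,0,0],0],
    [[0,0,0],[0,0,0],0],
    [[0,0,0],[0,0,0],0],
    [[0,0,0],[0,0,0],0],
  ],
)

```text
t: 13.63
eef_pos: [0.5763, 0.1151, 0.017]
tool_rot: [[0.059, 0.998, 0.0], [0.998, -0.059, 0.0], [0.0, 0.0, -1.0]]
force: [0.1, 0.7, -0.3]
grip_width: -0.0002
grasp_force: 0.0
```

servo_tool(
  plan=[
    [[0,0,0],[0,0.2,-0.1],0],
    [[0,0,0],[0.02,0.4,-0.1],0],
    [[0,0,0],[0.02,0.4,0],0],
    [[0,0,0],[0.02,0.4,0],0],
    [[0,0,0],[0.02,0.4,0],0],
    [[0,0,0],[0.02,0.4,0],0],
    [[0,0,0],[0.02,0.4,0],0],
    [[0,0,0],[0.02,0.3,0],0],
  ],
)

```text
t: 14.3
eef_pos: [0.5776, 0.1447, 0.0148]
tool_rot: [[0.059, 0.998, 0.0], [0.998, -0.059, 0.0], [0.0, 0.0, -1.0]]
force: [0.7, 0.4, 0.1]
grip_width: 0.0
grasp_force: 0.0
```

servo_tool(
  plan=[
    [[0,0,0],[0.02,0.3,0],0],
    [[0,0,0],[0.02,0.3,0],0],
    [[0,0,0],[0.02,0.3,0],0],
    [[0,0,0],[0.02,0.3,0],0],
    [[0,0,0],[0.02,0.3,0],0],
    [[0,0,0],[0.02,0.3,0],0],
    [[0,0,0],[0.02,0.3,0],0],
    [[0,0,0],[0.02,0.3,0],0],
  ],
)

```text
t: 14.97
eef_pos: [0.5792, 0.1682, 0.0148]
tool_rot: [[0.059, 0.998, -0.0], [0.998, -0.059, -0.0], [-0.0, -0.0, -1.0]]
force: [-0.6, -4.5, 0.4]
grip_width: 0.0002
grasp_force: 0.0
```

servo_tool(
  plan=[
    [[0,0,0],[0.01,0.2,0],0],
    [[0,0,0],[0.01,0.2,0],0],
    [[0,0,0],[0.01,0.2,0],0],
    [[0,0,0],[0.01,0.2,0],0],
    [[0,0,0],[0.01,0.2,0],0],
    [[0,0,0],[0.01,0.2,0],0],
    [[0,0,0],[0,0,0],0],
    [[0,0,0],[0,0,0],0],
  ],
)

```text
t: 15.63
eef_pos: [0.5798, 0.1806, 0.0148]
tool_rot: [[0.059, 0.998, 0.0], [0.998, -0.059, 0.001], [0.001, 0.0, -1.0]]
force: [-0.4, -0.5, -0.3]
grip_width: -0.0
grasp_force: 0.0
```

```bash
cat >> h.py <<'E'
def look(k):
    n='scene'; p,d=snap(n,n+str(k)); H=cv2.cvtColor(p,cv2.COLOR_RGB2HSV).astype(int); h,s,v=H[...,0],H[...,1],H[...,2]
    u,w=np.meshgrid(np.arange(560),np.arange(420)); roi=(u>405)&(u<460)&(w>220)&(w<262)
    J=np.array([.0585,.998])
    for nm,m,z in(('red',((h<6)|(h>174))&(s>150)&roi,.036),('green',(h>50)&(h<75)&(s>120)&roi,.031),('dark',(v<60)&roi&(u>425),.031)):
        Q=plane(n,u[m],w[m],z); a=Q[:,:2]@J
        if len(a): print(nm,len(a),'mean',Q.mean(0).round(4),'along',a.mean().round(4),np.percentile(a,[3,97]).round(4))
    s=env.read_state(); print(s['t'],s['eef_pos'],s['force'],s['moment'])
    return p
E
python3 - <<'E'
from h import *
look(3)
E
```

```text
Traceback (most recent call last):
  File "h.py", line 27, in look
    Q=plane(n,u[m],w[m],z); a=Q[:,:2]@J
  File "h.py", line 11, in plane
    c,o,R=cal(n); r=pts(n,u,v,1.0)-o
                    ~~~^^^^^^^^^^^
  File "h.py", line 9, in pts
    return o+np.stack([(u-c['cx'])/c['fx']*d,-(v-c['cy'])/c['fy']*d,-d],-1)@R.T
             ~~~~~~~~^^^^^^^^^^^^^^^^^^^^^^^^^^^^^^^^^^^^^^^^^^^^^^^^^^^^^^
ValueError: all input arrays must have the same shape
```

```bash
sed -i 's/(u,v,d))$/np.broadcast_arrays(u,v,d))/' h.py; sed -n 8p h.py
python3 - <<'E'
from h import *
look(3)
E
```

```text
c,o,R=cal(n); u,v,d=map(lambda a:np.asarray(a,float),np.broadcast_arrays(u,v,d))
red 22 mean [0.6268 0.3142 0.036 ] along 0.3502 [0.3485 0.3524]
green 68 mean [0.6392 0.3359 0.031 ] along 0.3726 [0.3661 0.3789]
dark 48 mean [0.638  0.3498 0.031 ] along 0.3864 [0.3803 0.4032]
15.7333 [0.57974983 0.18058718 0.01477937] [ 0.25139281 -1.64379475 -0.70997541] [-0.08097297 -0.01279852  0.06661477]
```

servo_tool(
  plan=[
    [[0,0,0],[0.01,0.2,0],0],
    [[0,0,0],[0.01,0.2,0],0],
    [[0,0,0],[0.01,0.2,0],0],
    [[0,0,0],[0.01,0.2,0],0],
    [[0,0,0],[0.01,0.2,0],0],
    [[0,0,0],[0.01,0.1,0],0],
    [[0,0,0],[0,0,0],0],
    [[0,0,0],[0,0,0],0],
  ],
)

```text
t: 16.4
eef_pos: [0.5802, 0.1902, 0.0148]
tool_rot: [[0.059, 0.998, -0.001], [0.998, -0.059, -0.002], [-0.002, -0.001, -1.0]]
force: [-1.1, -4.6, 1.4]
grip_width: 0.0
grasp_force: 0.0
```

Run:
```python
from h import *
look(4)
```

```text
red 24 mean [0.6272 0.3221 0.036 ] along 0.3582 [0.3562 0.3602]
green 71 mean [0.6392 0.3356 0.031 ] along 0.3724 [0.3656 0.3789]
dark 46 mean [0.6393 0.3487 0.031 ] along 0.3854 [0.3803 0.3897]
16.45 [0.5801577  0.19024164 0.01478557] [-0.82036375 -6.16854682  2.51401986] [-0.59609395  0.06888913  0.04749842]
```

servo_tool(
  plan=[
    [[0,0,0],[0.01,0.2,0],0],
    [[0,0,0],[0.01,0.2,0],0],
    [[0,0,0],[0.01,0.2,0],0],
    [[0,0,0],[0.01,0.2,0],0],
    [[0,0,0],[0.01,0.2,0],0],
    [[0,0,0],[0.01,0.2,0],0],
    [[0,0,0],[0.01,0.1,0],0],
    [[0,0,0],[0,0,0],0],
  ],
)

```text
t: 17.12
eef_pos: [0.5808, 0.2016, 0.015]
tool_rot: [[0.059, 0.998, -0.002], [0.998, -0.059, -0.004], [-0.004, -0.001, -1.0]]
force: [-3.0, -11.6, 4.3]
grip_width: 0.0002
grasp_force: 0.0
```

servo_tool(
  plan=[
    [[0,0,0],[0,0,0],0],
    [[0,0,0],[0,0,0],0],
    [[0,0,0],[0,0,0],0],
    [[0,0,0],[0,0,0],0],
    [[0,0,0],[0,0,0],0],
    [[0,0,0],[0,0,0],0],
    [[0,0,0],[0,0,0],0],
    [[0,0,0],[0,0,0],0],
  ],
)

```text
t: 17.78
eef_pos: [0.5808, 0.2016, 0.015]
tool_rot: [[0.059, 0.998, -0.001], [0.998, -0.059, -0.004], [-0.004, -0.001, -1.0]]
force: [-1.5, -10.5, 4.3]
grip_width: -0.0001
grasp_force: 0.0
```

Run:
```python
from h import *
p=look(5)
cv2.imwrite('pics/c5.png',cv2.resize(p[165:265,330:463],(798,600),interpolation=3)[:,:,::-1])
```

```text
red 24 mean [0.6285 0.3337 0.036 ] along 0.3698 [0.368  0.3717]
green 47 mean [0.6411 0.3357 0.031 ] along 0.3726 [0.3658 0.3793]
dark 46 mean [0.6405 0.3481 0.031 ] along 0.3849 [0.3803 0.3897]
17.8333 [0.58079636 0.20160331 0.01496856] [ -2.3847612  -10.21024702   3.60820748] [-1.12499006  0.20699566  0.03381255]
```

View pics/c5.png

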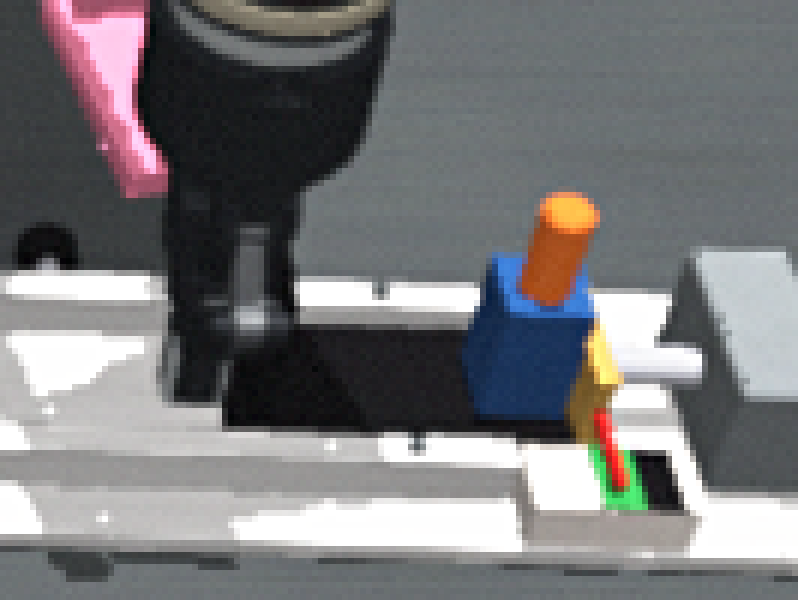

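The pointer stands in the green band (crop (612,455)), at about 19.6 mm of travel. The pin is seated and the fingers press on the slab's rear. I'll nudge 1 mm more towards the middle, hold, and hand in.

servo_tool(
  plan=[
    [[0,0,0],[0.01,0.1,0],0],
    [[0,0,0],[0,0,0],0],
    [[0,0,0],[0,0,0],0],
    [[0,0,0],[0,0,0],0],
    [[0,0,0],[0,0,0],0],
    [[0,0,0],[0,0,0],0],
    [[0,0,0],[0,0,0],0],
    [[0,0,0],[0,0,0],0],
  ],
)

```text
t: 18.5
eef_pos: [0.5809, 0.2023, 0.015]
tool_rot: [[0.059, 0.998, -0.002], [0.998, -0.059, -0.004], [-0.005, -0.001, -1.0]]
force: [-1.7, -12.0, 4.3]
grip_width: -0.0001
grasp_force: 0.0
```

Run:
```python
from h import *
look(6); print(workorder.job_done())
```

```text
red 26 mean [0.6284 0.3341 0.036 ] along 0.3702 [0.3682 0.3723]
green 47 mean [0.6413 0.3351 0.031 ] along 0.3719 [0.3658 0.3793]
dark 47 mean [0.6392 0.3491 0.031 ] along 0.3857 [0.3803 0.3977]
18.55 [0.58088321 0.2022893  0.01503104] [ -2.82483501 -12.13281498   5.01493869] [-1.19551366  0.18641686 -0.01299652]
the job is handed in; nothing more can be done
None
```

The job is handed in at 18.6 s: the orange pin is home in the blue socket and released, and the shut fingers are holding the carriage against the stop. The red pointer is in the green band at about 20 mm of travel.

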